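# Pack wedge-shaped cheese keepers head to tail in a shelf tray

## Task

Finish packing the cardboard tray: set the red, blue and green wedge-shaped cheese keepers (they have bar grips on their lids) in it beside the yellow one, side by side in one row with noses and heels alternating, so that all four sit flat on the tray's bottom. Set them in gently without dropping or forcing them, and leave the jar, the mug and the glass dish standing where they are.

Things in the scene. Friction and masses are not known exactly. Their poses are not given: they have to be found in the camera images.
- tray: Open corrugated-cardboard shelf tray, fixed. Inside 144 mm (x) by 232 mm (y); walls 4 mm thick, 40 mm high above the bench; floor 4 mm thick. Origin: centre of its underside, on the bench. The keepers lie along x; their row runs along y; z up.
- tray_floor (a point): Centre of the tray's floor, 4 mm above the bench, axes as the tray. Evenly spread, the four alternating keepers have their origins at tray y +79.5, +26.5, -26.5, -79.5 mm, each 9.6 mm off the y axis towards its own heel, so all lids are level end to end; this leaves 2 mm between lids, 2.5 mm between the end bodies and the walls.
- keeper_yellow: Shut wedge-shaped cheese keeper, cream with a yellow lid, 0.17-0.31 kg. Lid in plan 140 mm long, 72 wide at the heel, 30 at the nose; body 2 mm smaller all round under the lid, 5 at the bottom. Lid top 56 mm up. Bar grip on the lid, 60 long (x), 16 thick (y), top 83 mm up, centred over the origin (= centre of mass): underside, 60.4 mm from the heel, 79.6 from the nose. +x to the nose, z up. Loose, in the tray at its +y end, nose to tray +x.
- keeper_red: Shut wedge-shaped cheese keeper, cream with a red lid, 0.17-0.31 kg. Lid in plan 140 mm long, 72 wide at the heel, 30 at the nose; body 2 mm smaller all round under the lid, 5 at the bottom. Lid top 56 mm up. Bar grip on the lid, 60 long (x), 16 thick (y), top 83 mm up, centred over the origin (= centre of mass): underside, 60.4 mm from the heel, 79.6 from the nose. +x to the nose, z up. Starts on the bench, any way round.
- keeper_blue: Shut wedge-shaped cheese keeper, cream with a blue lid, 0.17-0.31 kg. Lid in plan 140 mm long, 72 wide at the heel, 30 at the nose; body 2 mm smaller all round under the lid, 5 at the bottom. Lid top 56 mm up. Bar grip on the lid, 60 long (x), 16 thick (y), top 83 mm up, centred over the origin (= centre of mass): underside, 60.4 mm from the heel, 79.6 from the nose. +x to the nose, z up. Starts on the bench, any way round.
- keeper_green: Shut wedge-shaped cheese keeper, cream with a green lid, 0.17-0.31 kg. Lid in plan 140 mm long, 72 wide at the heel, 30 at the nose; body 2 mm smaller all round under the lid, 5 at the bottom. Lid top 56 mm up. Bar grip on the lid, 60 long (x), 16 thick (y), top 83 mm up, centred over the origin (= centre of mass): underside, 60.4 mm from the heel, 79.6 from the nose. +x to the nose, z up. Starts on the bench, any way round.
- keeper_yellow_nose (a point): Middle of the yellow keeper's nose end at lid level, 50 mm above its underside, 79.6 mm along its +x from its origin.
- keeper_red_nose (a point): Middle of the red keeper's nose end at lid level, 50 mm above its underside, 79.6 mm along its +x from its origin.
- keeper_blue_nose (a point): Middle of the blue keeper's nose end at lid level, 50 mm above its underside, 79.6 mm along its +x from its origin.
- keeper_green_nose (a point): Middle of the green keeper's nose end at lid level, 50 mm above its underside, 79.6 mm along its +x from its origin.
- jar: Bystander: glass jar of pickles with a brass-coloured cap, 80 mm across, 115 mm tall; origin at the centre of its underside, z up.
- mug: Bystander: white mug, 82 mm across, 95 mm tall, handle towards its own +y (reaching 78 mm from the origin); origin at the centre of its underside, z up.
- dish: Bystander: clear footed glass sundae dish, 94 mm across, 100 mm tall; origin at the centre of its underside, z up.

How it is judged:
At the end, for the whole second after the job is handed in: All four keepers stand at rest and upright (0.05 rad) on the tray's floor, origins 1 to 8 mm above the tray's underside and within 30 mm of its centre along x, 105 mm along y, and no two neighbours point the same way: every two noses are over 82 mm apart (z of keeper_yellow in the frame of tray between 0.001 and 0.008 m and x of keeper_yellow in the frame of tray between -0.03 and 0.03 m and y of keeper_yellow in the frame of tray between -0.105 and 0.105 m and angle between each of keeper_yellow, keeper_red, keeper_blue, keeper_green's own z axis and vertical below 0.05 rad and linear speed of each of keeper_yellow, keeper_red, keeper_blue, keeper_green below 0.02 m/s and z of keeper_red in the frame of tray between 0.001 and 0.008 m and x of keeper_red in the frame of tray between -0.03 and 0.03 m and y of keeper_red in the frame of tray between -0.105 and 0.105 m and z of keeper_blue in the frame of tray between 0.001 and 0.008 m and x of keeper_blue in the frame of tray between -0.03 and 0.03 m and y of keeper_blue in the frame of tray between -0.105 and 0.105 m and z of keeper_green in the frame of tray between 0.001 and 0.008 m and x of keeper_green in the frame of tray between -0.03 and 0.03 m and y of keeper_green in the frame of tray between -0.105 and 0.105 m and horizontal distance between each of keeper_red_nose, keeper_blue_nose, keeper_green_nose and keeper_yellow_nose above 0.082 m and horizontal distance between each of keeper_blue_nose, keeper_green_nose and keeper_red_nose above 0.082 m and horizontal distance between keeper_green_nose and keeper_blue_nose above 0.082 m); the robot touches nothing.
It fails at once if the jar, the mug or the glass dish is pushed more than 30 mm or tipped over (distance of any of jar, mug, dish from where it was at the start of the episode above 0.03 m or angle between any of jar, mug, dish's own z axis and vertical above 0.4 rad).
It fails at once if a keeper is dropped into the tray (moves faster than 0.5 m/s with its underside inside the tray) ((z of keeper_yellow in the frame of tray below 0.04 m and x of keeper_yellow in the frame of tray between -0.06 and 0.06 m and y of keeper_yellow in the frame of tray between -0.11 and 0.11 m and linear speed of keeper_yellow above 0.5 m/s) or (z of keeper_red in the frame of tray below 0.04 m and x of keeper_red in the frame of tray between -0.06 and 0.06 m and y of keeper_red in the frame of tray between -0.11 and 0.11 m and linear speed of keeper_red above 0.5 m/s) or (z of keeper_blue in the frame of tray below 0.04 m and x of keeper_blue in the frame of tray between -0.06 and 0.06 m and y of keeper_blue in the frame of tray between -0.11 and 0.11 m and linear speed of keeper_blue above 0.5 m/s) or (z of keeper_green in the frame of tray below 0.04 m and x of keeper_green in the frame of tray between -0.06 and 0.06 m and y of keeper_green in the frame of tray between -0.11 and 0.11 m and linear speed of keeper_green above 0.5 m/s)).
It fails at once if a keeper is forced against the tray or another keeper (contact above 90 N) (contact force between any of keeper_yellow, keeper_red, keeper_blue, keeper_green and tray above 90 N or contact force between any of keeper_red, keeper_blue, keeper_green and keeper_yellow above 90 N or contact force between any of keeper_blue, keeper_green and keeper_red above 90 N or contact force between keeper_green and keeper_blue above 90 N).
It also fails if it takes over 67 s, if anything falls off the work surface, if the arm or the gripper's body presses on something with over 40 N, if the wrist force passes 120 N, or if a joint passes its speed limit or range.

## Robot

A 6-joint arm with a two-finger parallel gripper is mounted at the origin on the work surface. World frame = base frame: x ahead of the robot, y to its left, z up, the work surface at z = 0. Lengths are in m, angles in rad, forces in N, time in s.
With the tool pointing down it reaches from about 0.3 to 0.775 m from the base axis. Payload 14.6 kg.
Tool frame: the origin (TCP) lies on the centre line of the jaws, within the pads' length; the fingertips stand 17 mm ahead of it and the grasp point (between the pads) lies 2 mm behind it; z points along the fingers, x is the direction in which the jaws open and shut, and the axes are right-handed (so a half turn about z gives the same grasp; the last joint's range is limited). The gripper opens to 94 mm and grips with 3 to 60 N. Pads are 16 mm wide; open, the fingers measure 119 mm over their backs; the gripper's body (75 mm by 177 mm) begins 78 mm behind the grasp point.
Start: joints at [1.172, 0.3, 1.521, -0, 1.321, -0.067], TCP at [0.179, 0.52, 0.222] pointing down, gripper open.
Joint ranges: [-3.03, 3.03], [-0.79, 2.21], [0.23, 2.52], [-1.04, 4.18], [0, 3.07], [-2.55, 2.55]. Speed limits (rad/s): [2.22, 2.22, 2.57, 3.14, 3.14, 3.14].

## Interface

Orientations are given as [roll, pitch, yaw] about the fixed x, y, z axes, in that order (R = Rz(yaw) Ry(pitch) Rx(roll)).
In Python, from station import ctrl gives the robot as it stands. The module is installed in compiled form; this text tells all that it offers.
- The arm moves only by the tool drive_tool, never from a script. Its argument "increments" is a list of rows, each a list of 3 entries, a list of its own where there are three numbers: the turn, a rotation vector about the tool's x, y, z in degrees, then the shift along the tool's x, y, z in mm, then the opening, from 0 (shut) to 1 (fully open). In form: [[[ax, ay, az], [dx, dy, dz], hand], ...]. A call has 1 to 20 rows; each row shifts and turns the commanded pose from where the row before left it, along the tool's axes as they then stand; what a row does not reach is not made up. A row lasts 1/8 s, in which the tool goes at most 62.5 mm and 10.7 degrees, less where a joint would pass 70% of its speed; a pose out of reach is approached as far as the arm can. A call with a gripper value outside its range is refused whole. The fingers move at their own pace and stop on an object; "squeeze" is the grip in N (left out, the last holds). Time passes only in rows, so rows that do not move let the fingers close. It gives the time, the measured TCP pose, the force and the opening at its end, in the units of the state.
- ctrl.get_obs(): the state, without advancing time (a new reading comes with each control period).
- ctrl.camera(name): name is "side" or "top"; returns the picture (480x640x3 uint8, red, green, blue); there is no depth.
- ctrl.calibration(name): a dict with "fx", "fy", "cx", "cy" (pixels), "k1" (the pictures are not rectified: a ray, as slopes to the right and down, at radius r is drawn at 1 + k1 r^2 times it, then the intrinsics apply), "rvec" (rotation vector, rad) and "tvec" (3), from world to camera coordinates, as OpenCV has them. Camera axes: x right, y down, z forward; pixel columns grow to the right and rows downward; lengths in m; the calibration is good to about 2 mm. A picture is of the moment at which its call begins. calibration takes no time and is no camera call.
- ctrl.hand_in(): hands the job in, once; it reports no verdict.
The state is a dict: "time_s": time; "qpos": joint angles; "joint_vel": joint speeds; "tau": joint torques, N m; "ee_pos": TCP position; "eef_rot": TCP orientation; "force": force on the tool from outside, world axes, zero at the start; "moment": the same for the moment, N m; "grip_width": finger opening in m.
Only numpy, scipy, OpenCV 4.12 (cv2) and the standard library are available. Lean on these libraries where they do the work, as an engineer would, in place of code of your own. Each camera call takes 0.05 s, during which the arm holds its last target.

## Working session

There is one attempt and no reset: what is moved stays moved. The work goes in short steps, Python scripts to look and compute and a tool call to move; the robot and the scene stay as the last step left them, time stands still between calls to the robot, and variables do not carry over. Pictures are saved under pics/ and viewed, and the job is handed in when it is done.

Besides the shell and the picture viewer there is one more tool, called after "Call:" as name(argument=value, ...), one argument or row to a line, values as JSON. drive_tool: Moves the arm, as the interface text tells. Its arguments: {"type":"object","properties":{"increments":{"type":"array"},"squeeze":{"type":"number"}},"required":["increments"]}

```bash
mkdir -p pics; python3 - <<'E'
from station import ctrl
import cv2
o=ctrl.get_obs();print(o)
for n in("top","side"):
    print(n,ctrl.calibration(n))
    cv2.imwrite(f"pics/{n}0.png",ctrl.camera(n)[:,:,::-1])
E
```

```text
{'time_s': 0.0, 'qpos': array([ 1.17238467e+00,  3.00489819e-01,  1.52156114e+00,  1.44300454e-05,
        1.32069530e+00, -6.66164770e-02]), 'joint_vel': array([-1.73723724e-05, -3.13055539e-04, -3.60654877e-04, -2.26796171e-05,
        1.47448525e-03,  4.79915679e-04]), 'tau': array([-4.54082314e-03, -5.31827080e+01, -3.52723968e+01,  7.06325099e-02,
        2.46755633e-02, -4.32681884e-05]), 'ee_pos': array([0.17907444, 0.51978359, 0.22188449]), 'eef_rot': array([-3.14150192e+00,  1.15011188e-03,  1.23899762e+00]), 'force': array([ 0.04325379,  0.19632328, -0.07114285]), 'moment': array([-0.03771028, -0.00589595,  0.01537579]), 'grip_width': 0.09389925019244548}
top {'fx': 521.0089063223339, 'fy': 521.0089063223339, 'cx': 312.91359292035867, 'cy': 237.32369668219525, 'k1': 0.010506714766799407, 'rvec': array([ 2.16856668, -2.15919607,  0.09905883]), 'tvec': array([0.07437304, 0.61465428, 1.23323349])}
side {'fx': 505.2101137365751, 'fy': 505.2101137365751, 'cx': 316.5189347790615, 'cy': 246.53267596081568, 'k1': -0.07260194413124856, 'rvec': array([ 2.1260875 , -0.35136215,  0.17113948]), 'tvec': array([-0.52699885,  0.21216509,  1.21724424])}
```

View pics/top0.png

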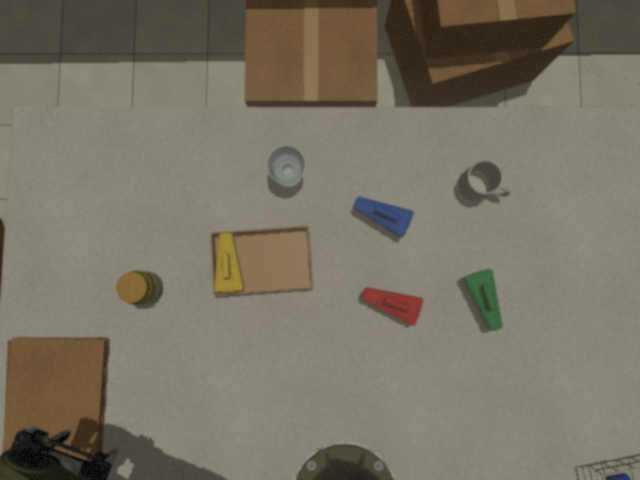

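View pics/side0.png

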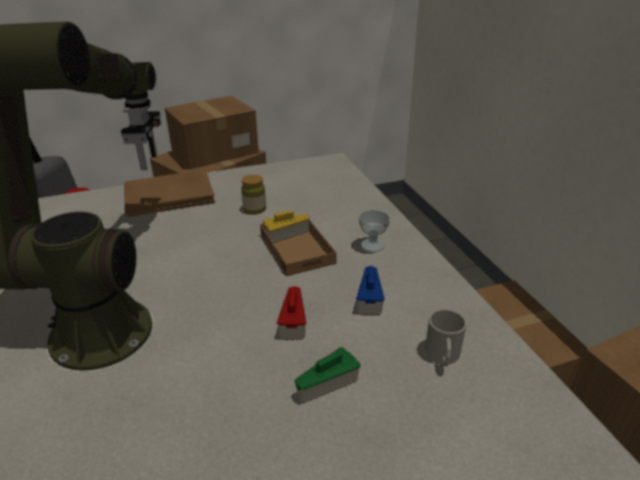

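```bash
python3 - <<'E'
import cv2,numpy as np
t=cv2.imread("pics/top0.png")
a=cv2.resize(t[180:340,200:360],None,fx=5,fy=5,interpolation=cv2.INTER_CUBIC)[:600]
cv2.imwrite("pics/c1.png",cv2.resize(t[220:305,200:325],None,fx=6,fy=6,interpolation=cv2.INTER_CUBIC))
cv2.imwrite("pics/c2.png",cv2.resize(t[185:335,345:510],None,fx=4,fy=4,interpolation=cv2.INTER_CUBIC))
s=cv2.imread("pics/side0.png")
cv2.imwrite("pics/c3.png",cv2.resize(s[200:405,250:390],None,fx=2.9,fy=2.9,interpolation=cv2.INTER_CUBIC))
E
```

```text
(no output)
```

View pics/c1.png

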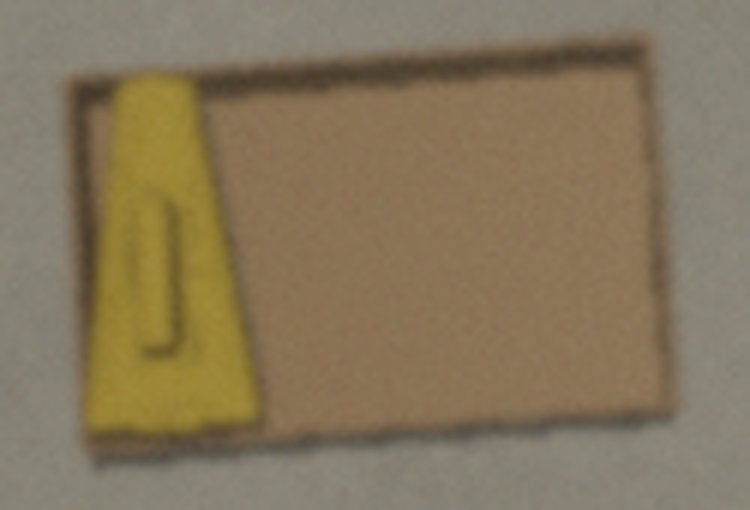

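View pics/c2.png

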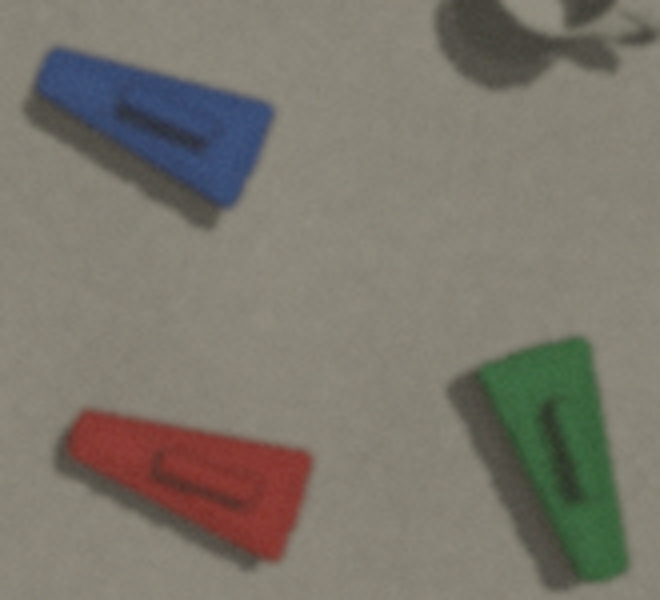

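View pics/c3.png

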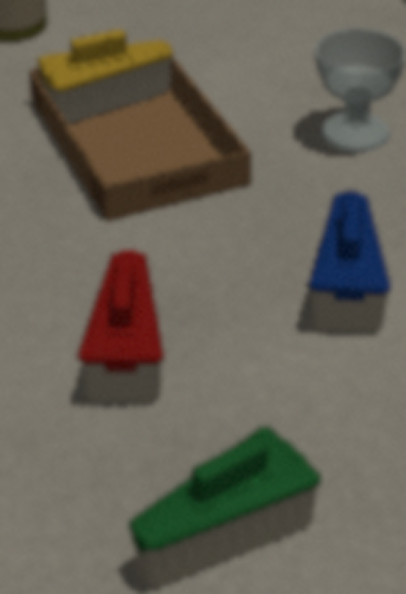

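```bash
cat >h.py <<'E'
import numpy as np,cv2
from scipy.optimize import minimize
from station import ctrl
SS=8
def proj(name,P):
    c=ctrl.calibration(name)
    X=(cv2.Rodrigues(c["rvec"])[0]@np.asarray(P,float).T).T+c["tvec"]
    u=X[:,:2]/X[:,2:]; r2=(u**2).sum(1,keepdims=True); u=u*(1+c["k1"]*r2)
    return u*[c["fx"],c["fy"]]+[c["cx"],c["cy"]]
def unproj(name,uv,z):
    c=ctrl.calibration(name); d=(np.asarray(uv,float)-[c["cx"],c["cy"]])/[c["fx"],c["fy"]]
    u=d.copy()
    for _ in range(10): u=d/(1+c["k1"]*(u@u))
    R=cv2.Rodrigues(c["rvec"])[0]; C=-R.T@c["tvec"]; v=R.T@np.array([*u,1]); return C+v*(z-C[2])/v[2]
LID=[(-.0604,-.036),(-.0604,.036),(.0796,.015),(.0796,-.015)]
def prism(poly,z0,z1): return [(x,y,z) for x,y in poly for z in(z0,z1)]
PR=[prism(LID,.045,.056),prism([(-.03,-.008),(-.03,.008),(.03,.008),(.03,-.008)],.056,.083)]
def sil(name,p,z0,box):
    x,y,a=p; R=np.array([[np.cos(a),-np.sin(a)],[np.sin(a),np.cos(a)]])
    x0,y0,x1,y1=box; m=np.zeros(((y1-y0)*SS,(x1-x0)*SS),np.uint8)
    for P in PR:
        P=np.array(P); Q=np.c_[P[:,:2]@R.T+[x,y],P[:,2]+z0]
        uv=(proj(name,Q)-[x0,y0]+.5)*SS
        h=cv2.convexHull(uv.astype(np.float32))
        cv2.fillPoly(m,[np.round((h-.5)*16).astype(np.int32)],255,shift=4)
    m=cv2.resize(m,(x1-x0,y1-y0),interpolation=cv2.INTER_AREA).astype(float)/255
    return cv2.GaussianBlur(m,(0,0),.9)
def cmask(img,col,box=None):
    b=img.astype(float); R,G,B=b[...,0],b[...,1],b[...,2]; s=b.sum(2)+1
    v={'red':(R-np.maximum(G,B))/s,'blue':(B-np.maximum(R,G))/s,'green':(G-np.maximum(R,B))/s,'yellow':(np.minimum(R,G)-B)/s}[col]
    full={'red':.36,'blue':.2,'green':.23,'yellow':.24}[col]
    return v
def soft(v,col,box,guess_core):
    x0,y0,x1,y1=box; w=v[y0:y1,x0:x1]
    return w
def fit(imgs,col,p0,z0=0.,verbose=True):
    data=[]
    for n,img in imgs.items():
        v=cmask(img,col); S=sil(n,p0,z0,(0,0,640,480)) if 0 else None
        x,y,a=p0
        c=proj(n,[[x,y,.056+z0]])[0].astype(int)
        bx=(max(c[0]-55,0),max(c[1]-55,0),min(c[0]+55,640),min(c[1]+55,480))
        w=v[bx[1]:bx[3],bx[0]:bx[2]]
        data.append((n,bx,w))
    def f(p,ret=False):
        e=[]
        for n,bx,w in data:
            s=sil(n,p[:3],z0,bx)
            A=np.c_[s.ravel(),np.ones(s.size)]
            co,res,_,_=np.linalg.lstsq(A,w.ravel(),rcond=None)
            e.append(((A@co-w.ravel())**2).mean()/w.var())
        return e if ret else sum(e)
    best=None
    p=np.array(p0,float)
    for sc in (1,.4,.2):
        sim=np.array([p]+[p+d for d in np.diag([.012*sc,.012*sc,.15*sc])])
        r=minimize(f,p,method='Nelder-Mead',options=dict(initial_simplex=sim,xatol=1e-4,fatol=1e-7)); p=r.x
    if verbose: print(col,np.round(p[:2]*1000,1),np.round(np.degrees(p[2]),2),'res',np.round(f(p,True),3))
    return p
E
python3 - <<'E'
from h import *
t=cv2.imread("pics/top0.png")[:,:,::-1]; s=cv2.imread("pics/side0.png")[:,:,::-1]
g={'yellow':((228,242),(229,290),.004),'red':((363,293),(417,315),0),'blue':((357,204),(407,226),0),'green':((494,328),(478,273),0)}
for k,(n,h,z0) in g.items():
    N=unproj('top',n,.056+z0);H=unproj('top',h,.056+z0);d=N-H
    print(k,np.linalg.norm(d)); u=d/np.linalg.norm(d); c=H+.0604*u
    p0=[c[0],c[1],np.arctan2(d[1],d[0])]
    fit({'top':t},k,p0,z0);fit({'side':s},k,p0,z0);fit({'top':t,'side':s},k,p0,z0)
# tray rim outer corners, top view
for uv in [(211.5,232.8),(308.5,226.5),(312.5,289),(214.5,295.5)]:
    print(unproj('top',uv,.04))
E
```

```text
yellow 0.11348738458299729
yellow [542.6 280.1] 4.68 res [0.157]
yellow [541.6 279.3] 3.2 res [0.552]
yellow [542.6 280. ] 4.76 res [0.158 0.553]
red 0.13564572101983208
red [ 456.1 -116. ] 71.53 res [0.024]
red [ 456.2 -118.2] 70.81 res [0.18]Traceback (most recent call last):
  File "<stdin>", line 8, in <module>
  File "h.py", line 57, in fit
    r=minimize(f,p,method='Nelder-Mead',options=dict(initial_simplex=sim,xatol=1e-4,fatol=1e-7)); p=r.x
    res = _minimize_neldermead(fun, x0, args, callback, bounds=bounds,
                               **options)
    fsim[j] = func(sim[j])
              ~~~~^^^^^^^^
    fx = function(np.copy(x), *(wrapper_args + args))
  File "h.py", line 48, in f
    s=sil(n,p[:3],z0,bx)
  File "h.py", line 23, in sil
    uv=(proj(name,Q)-[x0,y0]+.5)*SS
        ~~~~^^^^^^^^
  File "h.py", line 6, in proj
    c=ctrl.calibration(name)
ValueError: time passes only in moves, steps and waits
```

```bash
python3 - <<'E'
from station import ctrl
import pickle
pickle.dump({n:ctrl.calibration(n) for n in("top","side")},open("cal.pkl","wb"))
E
python3 - <<'E'
s=open('h.py').read()
s=s.replace("SS=8","SS=8\nimport pickle\nCAL=pickle.load(open('cal.pkl','rb'))").replace("ctrl.calibration(name)","CAL[name]")
s=s.replace("np.minimum(R,G)-B)/s}[col]","np.minimum(R,G)-B)/s}[col]\n    if col=='yellow': v=np.clip(v,.16,.24)")
open('h.py','w').write(s)
E
cat >m.py <<'E'
from h import *
t=cv2.imread("pics/top0.png")[:,:,::-1]; s=cv2.imread("pics/side0.png")[:,:,::-1]
for q in [(228,265),(235,285),(285,265),(260,290)]:
    R,G,B=t[q[1],q[0]].astype(float); print(q,(min(R,G)-B)/(R+G+B))
for q in [(283,225),(290,245),(290,235)]:
    R,G,B=s[q[1],q[0]].astype(float); print(q,(min(R,G)-B)/(R+G+B))
g={'yellow':((228,237),(229,290),.004),'red':((363,293),(417,315),0),'blue':((357,204),(407,226),0),'green':((494,328),(478,273),0)}
for k,(n,h,z0) in g.items():
    N=unproj('top',n,.056+z0);H=unproj('top',h,.056+z0);d=N-H
    print(k,np.linalg.norm(d)); u=d/np.linalg.norm(d); c=H+.0604*u
    p0=[c[0],c[1],np.arctan2(d[1],d[0])]
    fit({'top':t},k,p0,z0);fit({'side':s},k,p0,z0);fit({'top':t,'side':s},k,p0,z0)
for uv in [(211.5,232.8),(308.5,226.5),(312.5,289),(214.5,295.5)]:
    print(unproj('top',uv,.04))
E
python3 m.py
```

```text
(228, 265) 0.20955882352941177
(235, 285) 0.23460410557184752
(285, 265) 0.08656716417910448
(260, 290) 0.09174311926605505
(283, 225) 0.26717557251908397
(290, 245) 0.11382113821138211
(290, 235) 0.04
yellow 0.12542464616788615
yellow [542.6 280.4] 4.13 res [0.066]
yellow [541.6 280. ] 3.86 res [0.438]
yellow [542.3 280.6] 4.4 res [0.067 0.437]
red 0.13564572101983208
red [ 456.1 -116. ] 71.53 res [0.024]
red [ 456.2 -118.2] 70.81 res [0.18]
red [ 456.4 -115.9] 70.73 res [0.025 0.184]
blue 0.12990011636857182
blue [668.3 -96.4] 66.65 res [0.032]
blue [667.3 -98.2] 66.4 res [0.244]
blue [667.7 -97. ] 66.87 res [0.034 0.244]
green 0.13192050826216728
green [ 474.4 -328.9] -162.97 res [0.065]
green [ 473.4 -328.7] -162.19 res [0.59]
green [ 474.7 -328.7] -163.02 res [0.065 0.592]
[0.62355559 0.32227375 0.04      ]
[0.63975291 0.08774361 0.04      ]
[0.48944617 0.07732867 0.04      ]
[0.47291553 0.31133699 0.04      ]
```

```bash
cat >>h.py <<'E'
def fit_tray(imgs,p0):
    TP=prism([(-.076,-.12),(-.076,.12),(.076,.12),(.076,-.12)],0.,.04)
    data=[]
    for n,img in imgs.items():
        b=img.astype(float); v=np.clip((b[...,0]-b[...,2])/(b.sum(2)+1),.02,.1)
        uv=proj(n,[(p0[0]+x,p0[1]+y,z) for x in(-.1,.1) for y in(-.14,.14) for z in(0,.04)])
        x0,y0=uv.min(0).astype(int);x1,y1=uv.max(0).astype(int)
        data.append((n,(x0,y0,x1,y1),v[y0:y1,x0:x1]))
    def f(p,ret=False):
        global PR
        o=PR; PR=[TP]; e=[]
        for n,bx,w in data:
            s=sil(n,p,0,bx); A=np.c_[s.ravel(),np.ones(s.size)]
            co=np.linalg.lstsq(A,w.ravel(),rcond=None)[0]; e.append(((A@co-w.ravel())**2).mean()/w.var())
        PR=o
        return e if ret else sum(e)
    p=np.array(p0,float)
    for sc in(1,.4):
        sim=np.array([p]+[p+d for d in np.diag([.012*sc,.012*sc,.1*sc])])
        p=minimize(f,p,method='Nelder-Mead',options=dict(initial_simplex=sim,xatol=1e-4,fatol=1e-7)).x
    print('tray',np.round(p[:2]*1000,1),np.round(np.degrees(p[2]),2),'res',np.round(f(p,True),3)); return p
E
python3 - <<'E'
from h import *
t=cv2.imread("pics/top0.png")[:,:,::-1]; s=cv2.imread("pics/side0.png")[:,:,::-1]
p0=[.5565,.1995,np.radians(4)]
fit_tray({'top':t},p0);fit_tray({'side':s},p0);p=fit_tray({'top':t,'side':s},p0)
im=cv2.resize(t[200:320,190:340][:,:,::-1],None,fx=5,fy=5,interpolation=cv2.INTER_CUBIC)
a=p[2];R=np.array([[np.cos(a),-np.sin(a)],[np.sin(a),np.cos(a)]])
for hx,hy,z in[(.076,.12,.04),(.072,.116,.04),(.072,.116,.004)]:
    q=np.array([(hx,hy),(hx,-hy),(-hx,-hy),(-hx,hy)])@R.T+p[:2]
    uv=(proj('top',np.c_[q,np.full(4,z)])-[190,200]+.5)*5
    cv2.polylines(im,[uv.round().astype(np.int32)],True,(255,255,0) if z<.01 else (0,255,0),1)
y=np.array([.5424,.2804]);a2=np.radians(4.25);R2=np.array([[np.cos(a2),-np.sin(a2)],[np.sin(a2),np.cos(a2)]])
uv=(proj('top',np.c_[np.array(LID)@R2.T+y,np.full(4,.06)])-[190,200]+.5)*5
cv2.polylines(im,[uv.round().astype(np.int32)],True,(0,0,255),1)
cv2.imwrite('pics/tr.png',im)
print('yellow in tray',R.T@(y-p[:2])*1000)
E
```

```text
tray [558.2 201.7] 4.43 res [0.033]
tray [559.2 205.6] 4.42 res [0.248]
tray [558.3 202.4] 4.52 res [0.036 0.256]
yellow in tray [-9.68460773 79.02917469]
```

View pics/tr.png

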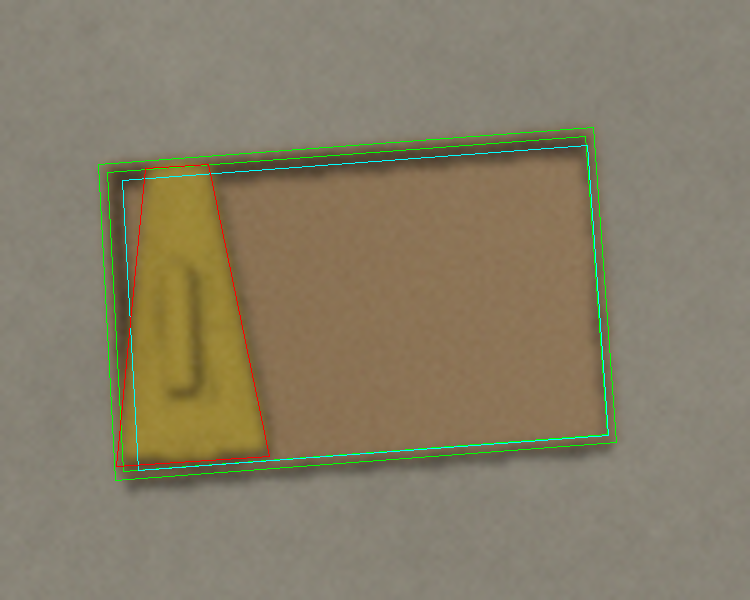

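```bash
cat >p.py <<'E'
import numpy as np,sys
from scipy.spatial.transform import Rotation as Ro
from station import ctrl
TR=np.array([.5583,.2019]);TA=np.radians(4.45)
def slot(xt,yt,nose):
    R=np.array([[np.cos(TA),-np.sin(TA)],[np.sin(TA),np.cos(TA)]]); q=R@np.array([xt,yt])/1000+TR
    return q, 4.45+(0 if nose>0 else 180)
def plan(x,y,z,yaw):
    o=ctrl.get_obs(); p=o["ee_pos"]; R=Ro.from_euler('xyz',o["eef_rot"]); T=Ro.from_euler('xyz',[np.pi,0,np.radians(yaw)])
    rv=(R.inv()*T).as_rotvec(degrees=True)
    d=np.array([x,y,z])-p
    print('t',round(o["time_s"],2),'now',np.round(p*1000,1),np.round(np.degrees(o["eef_rot"]),2),'w',round(o["grip_width"]*1000,1),'F',np.round(o["force"],1))
    print('turn',np.round(rv,2),'shift if before turn',np.round(R.inv().apply(d)*1000,1),'after turn',np.round(T.inv().apply(d)*1000,1))
E
python3 -c "
from p import *
plan(.4562,-.1162,.15,-18.7)"
```

```text
t 0.1 now [179.1 519.8 222. ] [-1.800e+02  6.000e-02  7.099e+01] w 93.9 F [-0.5  0.  -0. ]
turn [4.000e-02 5.000e-02 8.969e+01] shift if before turn [-511.   469.2   72.4] after turn [466.4 513.6  72. ]
```

Call:
drive_tool(
  increments=[
    [[0,0,0],[-42.6,39.1,0],1],
    [[0,0,0],[-42.6,39.1,0],1],
    [[0,0,0],[-42.6,39.1,0],1],
    [[0,0,0],[-42.6,39.1,0],1],
    [[0,0,0],[-42.6,39.1,0],1],
    [[0,0,0],[-42.6,39.1,0],1],
    [[0,0,0],[-42.6,39.1,0],1],
    [[0,0,0],[-42.6,39.1,0],1],
    [[0,0,0],[-42.6,39.1,0],1],
    [[0,0,0],[-42.6,39.1,0],1],
    [[0,0,0],[-42.6,39.1,0],1],
    [[0,0,0],[-42.6,39.1,0],1],
  ],
  squeeze=30,
)

```text
time_s: 1.6
ee_pos: [0.4566, -0.1181, 0.2223]
eef_rot: [-3.141, -0.0, 1.239]
force: [0.2, 0.4, 0.1]
grip_width: 0.0941
```

Call:
drive_tool(
  increments=[
    [[0,0,9.97],[0,0,8],0.6],
    [[0,0,9.97],[0,0,8],0.6],
    [[0,0,9.97],[0,0,8],0.6],
    [[0,0,9.97],[0,0,8],0.6],
    [[0,0,9.97],[0,0,8],0.6],
    [[0,0,9.97],[0,0,8],0.6],
    [[0,0,9.97],[0,0,8],0.6],
    [[0,0,9.97],[0,0,8],0.6],
    [[0,0,9.97],[0,0,8],0.6],
    [[0,0,0],[0,0,0],0.6],
  ],
)

```text
time_s: 2.85
ee_pos: [0.4559, -0.1161, 0.1499]
eef_rot: [-3.142, 0.001, -0.326]
force: [-0.4, 1.4, -0.4]
grip_width: 0.0563
```

```bash
python3 -c "
from p import *
plan(.4562,-.1162,.076,-18.7)"
```

```text
t 2.85 now [ 455.9 -116.1  149.9] [-1.800e+02  8.000e-02 -1.868e+01] w 56.3 F [-0.4  1.4 -0.4]
turn [-0.    0.08  0.02] shift if before turn [ 0.4  0.  73.9] after turn [ 0.3  0.  73.9]
```

Call:
drive_tool(
  increments=[
    [[0,0,0],[0.3,0,20],0.6],
    [[0,0,0],[0,0,20],0.6],
    [[0,0,0],[0,0,20],0.6],
    [[0,0,0],[0,0,13],0.6],
    [[0,0,0],[0,0,0],0.6],
  ],
)

```text
time_s: 3.48
ee_pos: [0.4563, -0.1162, 0.0771]
eef_rot: [-3.142, 0.001, -0.325]
force: [0.6, 0.5, 0.6]
grip_width: 0.0563
```

Call:
drive_tool(
  increments=[
    [[0,0,0],[0,0,0],0.4],
    [[0,0,0],[0,0,0],0.3],
    [[0,0,0],[0,0,0],0],
    [[0,0,0],[0,0,0],0],
    [[0,0,0],[0,0,0],0],
    [[0,0,0],[0,0,0],0],
  ],
)

```text
time_s: 4.22
ee_pos: [0.4566, -0.1163, 0.0776]
eef_rot: [3.142, -0.0, -0.327]
force: [0.3, -0.2, 1.5]
grip_width: 0.0156
```

```bash
python3 - <<'E'
from p import *
import cv2
q,y=slot(9.6,26.5,-1); print(q,y)
plan(*q,.18,y-90)
for n in("top","side"):
    cv2.imwrite(f"pics/{n}1.png",ctrl.camera(n)[:,:,::-1])
s=cv2.imread("pics/side1.png"); cv2.imwrite("pics/c4.png",cv2.resize(s[200:360,200:400],None,fx=3.5,fy=3.5,interpolation=cv2.INTER_CUBIC))
E
```

```text
[0.56581495 0.22906497] 184.45
t 4.22 now [ 456.6 -116.3   77.6] [ 1.800e+02 -1.000e-02 -1.874e+01] w 15.6 F [ 0.3 -0.2  1.5]
turn [ 1.0000e-02 -0.0000e+00 -1.1319e+02] shift if before turn [  -7.5 -362.1 -102.5] after turn [ 335.8  135.7 -102.4]
```

View pics/c4.png

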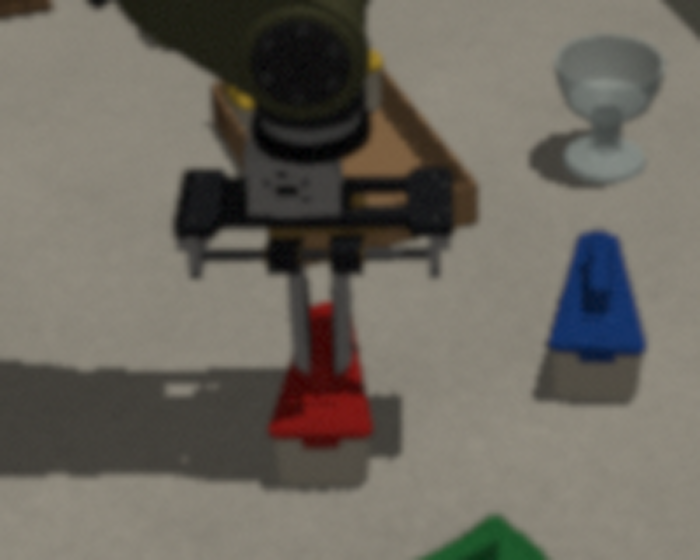

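Call:
drive_tool(
  increments=[
    [[0,0,0],[0,0,-10],0],
    [[0,0,0],[0,0,-20],0],
    [[0,0,0],[0,0,-30],0],
    [[0,0,0],[0,0,-30],0],
    [[0,0,0],[0,0,-12.5],0],
    [[0,0,0],[-0.5,-25,0],0],
    [[0,0,0],[-1,-45,0],0],
    [[0,0,0],[-1,-45,0],0],
    [[0,0,0],[-1,-45,0],0],
    [[0,0,0],[-1,-45,0],0],
    [[0,0,0],[-1,-45,0],0],
    [[0,0,0],[-1,-45,0],0],
    [[0,0,0],[-1,-45,0],0],
    [[0,0,0],[0,-22,0],0],
  ],
)

```text
time_s: 6.08
ee_pos: [0.5655, 0.2309, 0.1788]
eef_rot: [3.141, 0.001, -0.326]
force: [-1.0, -0.4, -2.9]
grip_width: 0.0158
```

Call:
drive_tool(
  increments=[
    [[0,0,-5],[0,0,0],0],
    [[0,0,-9.4],[0,0,0],0],
    [[0,0,-9.4],[0,0,0],0],
    [[0,0,-9.4],[0,0,0],0],
    [[0,0,-9.4],[0,0,0],0],
    [[0,0,-9.4],[0,0,0],0],
    [[0,0,-9.4],[0,0,0],0],
    [[0,0,-9.4],[0,0,0],0],
    [[0,0,-9.4],[0,0,0],0],
    [[0,0,-9.4],[0,0,0],0],
    [[0,0,-9.4],[0,0,0],0],
    [[0,0,-9.4],[0,0,0],0],
    [[0,0,-4.8],[0,0,0],0],
    [[0,0,0],[0,0,0],0],
  ],
)

```text
time_s: 7.82
ee_pos: [0.5654, 0.2288, 0.1792]
eef_rot: [-3.14, 0.0, 1.648]
force: [0.4, -0.0, -3.2]
grip_width: 0.0157
```

```bash
python3 - <<'E'
from p import *
import cv2
q,y=slot(9.6,26.5,-1); print(q,y)
plan(*q,.13,y-90)
for n in("top","side"):
    cv2.imwrite(f"pics/{n}2.png",ctrl.camera(n)[:,:,::-1])
s=cv2.imread("pics/side2.png"); cv2.imwrite("pics/c5.png",cv2.resize(s[130:310,200:400],None,fx=3.3,fy=3.3,interpolation=cv2.INTER_CUBIC))
E
```

```text
[0.56581495 0.22906497] 184.45
t 7.83 now [565.4 228.8 179.2] [-1.7992e+02  2.0000e-02  9.4420e+01] w 15.7 F [ 0.4 -0.  -3.2]
turn [-0.08  0.02 -0.03] shift if before turn [ 0.2  0.5 49.2] after turn [ 0.2  0.4 49.2]
```

View pics/c5.png

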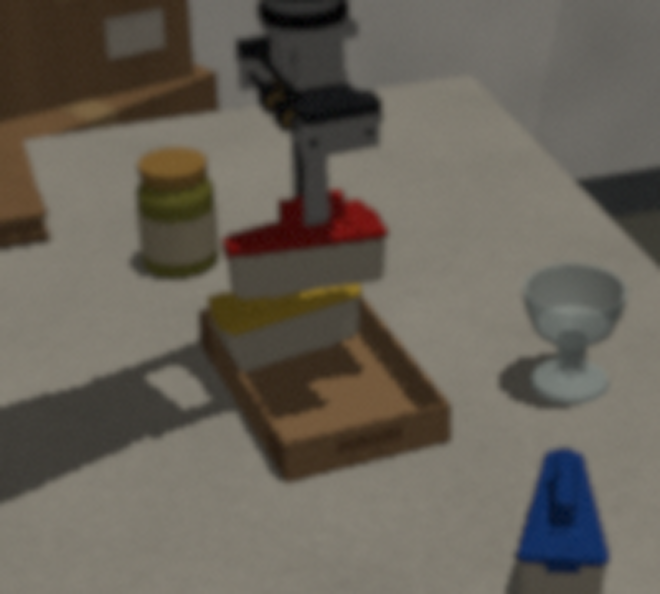

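View pics/top2.png

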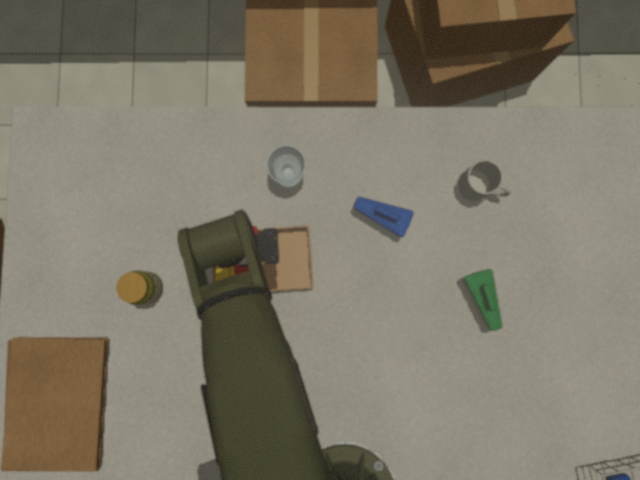

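Call:
drive_tool(
  increments=[
    [[0,0,0],[-4.3,0.4,10],0],
    [[0,0,0],[0,0,20],0],
    [[0,0,0],[0,0,20],0],
    [[0,0,0],[0,0,15],0],
    [[0,0,0],[0,0,10],0],
    [[0,0,0],[0,0,8],0],
    [[0,0,0],[0,0,6],0],
    [[0,0,0],[0,0,4],0],
    [[0,0,0],[0,0,2],0],
    [[0,0,0],[0,0,0],0],
  ],
)

```text
time_s: 9.18
ee_pos: [0.5665, 0.2247, 0.085]
eef_rot: [3.142, -0.0, 1.649]
force: [0.1, 0.2, -2.9]
grip_width: 0.0156
```

```bash
python3 - <<'E'
from p import *
import cv2
q,y=slot(9.6,26.5,-1)
plan(*q,.0816,y-90)
s=ctrl.camera("side")[:,:,::-1]; cv2.imwrite("pics/c6.png",cv2.resize(s[180:290,240:360],None,fx=5,fy=5,interpolation=cv2.INTER_CUBIC))
E
```

```text
t 9.18 now [566.5 224.7  85. ] [180.    -0.    94.46] w 15.6 F [ 0.1  0.2 -2.9]
turn [ 0.   -0.    0.01] shift if before turn [ 4.4 -0.3  3.4] after turn [ 4.4 -0.3  3.4]
```

View pics/c6.png

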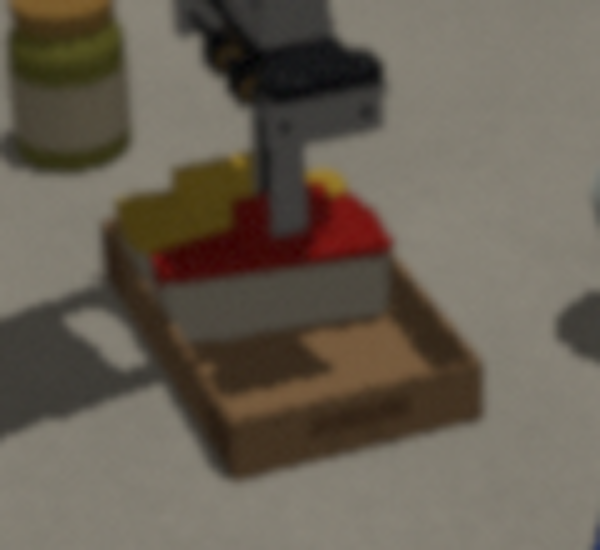

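Call:
drive_tool(
  increments=[
    [[0,0,0],[1.5,0,0],0],
    [[0,0,0],[1.5,0,0],0],
    [[0,0,0],[1.4,0,1],0],
    [[0,0,0],[0,0,1],0],
    [[0,0,0],[0,0,0.8],0],
    [[0,0,0],[0,0,0],0],
  ],
)

```text
time_s: 9.98
ee_pos: [0.5661, 0.229, 0.082]
eef_rot: [-3.141, 0.0, 1.649]
force: [-0.4, -0.2, -3.7]
grip_width: 0.0157
```

Call:
drive_tool(
  increments=[
    [[0,0,0],[0,0,0.4],0],
    [[0,0,0],[0,0,0.4],0],
    [[0,0,0],[0,0,0],0],
  ],
)

```text
time_s: 10.35
ee_pos: [0.5662, 0.2291, 0.0816]
eef_rot: [3.141, -0.0, 1.649]
force: [-1.8, -0.1, -0.2]
grip_width: 0.0159
```

Call:
drive_tool(
  increments=[
    [[0,0,0],[0,0,0],0.3],
    [[0,0,0],[0,0,0],0.3],
    [[0,0,0],[0,0,0],0.3],
    [[0,0,0],[0,0,-5],0.3],
    [[0,0,0],[0,0,-20],0.3],
    [[0,0,0],[0,0,-35],0.3],
    [[0,0,0],[0,0,-35],0.3],
  ],
)

```text
time_s: 11.22
ee_pos: [0.5661, 0.229, 0.1777]
eef_rot: [3.142, -0.0, 1.649]
force: [0.8, -0.9, -0.6]
grip_width: 0.0279
```

```bash
python3 -c "
from p import *
plan(.6678,-.097,.176,-23.3)"
```

```text
t 11.22 now [566.1 229.  177.7] [179.99  -0.    94.46] w 27.9 F [ 0.8 -0.9 -0.6]
turn [ 0.0000e+00 -1.0000e-02  1.1776e+02] shift if before turn [-333.    76.1    1.7] after turn [222.4 259.2   1.7]
```

Call:
drive_tool(
  increments=[
    [[0,0,0],[-41.6,9.5,0],0.6],
    [[0,0,0],[-41.6,9.5,0],0.6],
    [[0,0,0],[-41.6,9.5,0],0.6],
    [[0,0,0],[-41.6,9.5,0],0.6],
    [[0,0,0],[-41.6,9.5,0],0.6],
    [[0,0,0],[-41.6,9.5,0],0.6],
    [[0,0,0],[-41.6,9.5,0],0.6],
    [[0,0,0],[-41.6,9.5,0],0.6],
  ],
)

```text
time_s: 12.22
ee_pos: [0.6681, -0.0982, 0.1768]
eef_rot: [3.141, 0.0, 1.649]
force: [-0.1, 0.4, -0.3]
grip_width: 0.0564
```

Call:
drive_tool(
  increments=[
    [[0,0,9.81],[0,0,0],0.6],
    [[0,0,9.81],[0,0,0],0.6],
    [[0,0,9.81],[0,0,0],0.6],
    [[0,0,9.81],[0,0,0],0.6],
    [[0,0,9.81],[0,0,0],0.6],
    [[0,0,9.81],[0,0,0],0.6],
    [[0,0,9.81],[0,0,0],0.6],
    [[0,0,9.81],[0,0,0],0.6],
    [[0,0,9.81],[0,0,0],0.6],
    [[0,0,9.81],[0,0,0],0.6],
    [[0,0,9.81],[0,0,0],0.6],
    [[0,0,9.81],[0,0,0],0.6],
    [[0,0,0],[0,0,0],0.6],
  ],
)

```text
time_s: 13.85
ee_pos: [0.6678, -0.0968, 0.1767]
eef_rot: [-3.142, -0.0, -0.405]
force: [-0.1, -0.4, 0.2]
grip_width: 0.0566
```

```bash
cat > look.py <<'E'
import sys
from h import *
from p import TR,TA,slot
i=sys.argv[1]; t=ctrl.camera("top"); cv2.imwrite(f"pics/top{i}.png",t[:,:,::-1])
R=np.array([[np.cos(TA),-np.sin(TA)],[np.sin(TA),np.cos(TA)]])
cv2.imwrite(f"pics/t{i}c.png",cv2.resize(t[220:305,200:325][:,:,::-1],None,fx=6,fy=6,interpolation=cv2.INTER_CUBIC))
for a in sys.argv[2:]:
    col,xt,yt,n=a.split(','); q,y=slot(float(xt),float(yt),int(n))
    p=fit({'top':t},col,[*q,np.radians(y)],.004)
    print('  tray frame',np.round(R.T@(p[:2]-TR)*1000,1),np.round(np.degrees(p[2]-TA),1))
E
python3 look.py 3 yellow,-9.6,79.5,1 red,9.6,26.5,-1
python3 -c "
from p import *
plan(.6678,-.097,.0775,-23.3)"
```

```text
yellow [543.2 280. ] 4.04 res [0.056]
  tray frame [-9. 79.] -0.4
red [565.7 229.6] 184.44 res [0.086]
  tray frame [ 9.5 27.1] 180.0
t 13.9 now [667.8 -96.8 176.6] [-1.800e+02 -1.000e-02 -2.304e+01] w 56.4 F [ 0.2 -0.4 -0. ]
turn [-0.   -0.01  0.26] shift if before turn [ 0.1  0.2 99.1] after turn [ 0.1  0.2 99.1]
```

View pics/t3c.png

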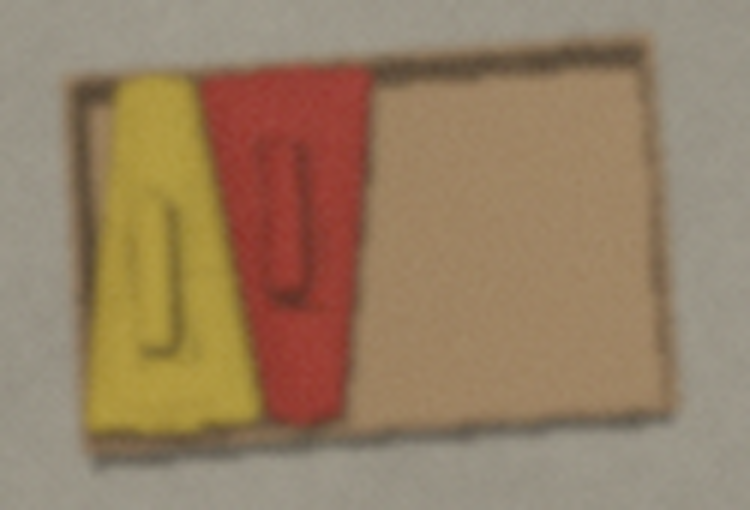

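The crop shows red lying next to yellow, with its nose down and no visible overlap at x≈200–370. The fit gives tray y of +27.1, which matches the commanded position. Next is blue.

Call:
drive_tool(
  increments=[
    [[0,0,0.26],[0,0,20],0.6],
    [[0,0,0],[0,0,30],0.6],
    [[0,0,0],[0,0,25],0.6],
    [[0,0,0],[0,0,15],0.6],
    [[0,0,0],[0,0,9],0.6],
    [[0,0,0],[0,0,0],0.4],
    [[0,0,0],[0,0,0],0.3],
    [[0,0,0],[0,0,0],0],
    [[0,0,0],[0,0,0],0],
    [[0,0,0],[0,0,0],0],
    [[0,0,0],[0,0,0],0],
  ],
)

```text
time_s: 15.28
ee_pos: [0.6679, -0.0968, 0.0776]
eef_rot: [-3.141, -0.0, -0.41]
force: [-0.4, -0.2, 1.6]
grip_width: 0.0158
```

```bash
python3 -c "
from p import *
q,y=slot(-9.6,-30,1);print(q)
plan(*q,.178,y-90)"
```

```text
[0.55105661 0.17124558]
t 15.28 now [667.9 -96.8  77.6] [-1.7999e+02 -2.0000e-02 -2.3520e+01] w 15.8 F [-0.4 -0.2  1.6]
turn [-2.000e-02 -2.000e-02  6.203e+01] shift if before turn [-214.1 -199.2 -100.5] after turn [-276.3   95.7 -100.4]
```

Call:
drive_tool(
  increments=[
    [[0,0,0],[0,0,-10],0],
    [[0,0,0],[0,0,-20],0],
    [[0,0,0],[0,0,-30],0],
    [[0,0,0],[0,0,-28],0],
    [[0,0,0],[0,0,-12.5],0],
    [[0,0,0],[-15.3,-14.2,0],0],
    [[0,0,0],[-30.6,-28.5,0],0],
    [[0,0,0],[-30.6,-28.5,0],0],
    [[0,0,0],[-30.6,-28.5,0],0],
    [[0,0,0],[-30.6,-28.5,0],0],
    [[0,0,0],[-30.6,-28.5,0],0],
    [[0,0,0],[-30.6,-28.5,0],0],
    [[0,0,0],[-15.2,-14,0],0],
  ],
)

```text
time_s: 16.9
ee_pos: [0.5501, 0.1729, 0.178]
eef_rot: [3.142, 0.0, -0.409]
force: [0.6, -0.6, -1.5]
grip_width: 0.0159
```

Call:
drive_tool(
  increments=[
    [[0,0,5],[0,0,0],0],
    [[0,0,8.7],[0,0,0],0],
    [[0,0,8.7],[0,0,0],0],
    [[0,0,8.7],[0,0,0],0],
    [[0,0,8.7],[0,0,0],0],
    [[0,0,8.7],[0,0,0],0],
    [[0,0,8.5],[0,0,0],0],
    [[0,0,5],[0,0,0],0],
    [[0,0,0],[0,0,0],0],
  ],
)

```text
time_s: 18.02
ee_pos: [0.5511, 0.1709, 0.1778]
eef_rot: [3.141, -0.0, -1.493]
force: [0.3, -0.9, -2.2]
grip_width: 0.0162
```

```bash
python3 - <<'E'
from p import *
import cv2
q,y=slot(-9.6,-30,1)
plan(*q,.085,y-90)
s=ctrl.camera("side")[:,:,::-1]; cv2.imwrite("pics/c7.png",cv2.resize(s[130:290,230:370],None,fx=3.7,fy=3.7,interpolation=cv2.INTER_CUBIC))
E
```

```text
t 18.02 now [551.1 170.9 177.8] [ 1.7999e+02 -1.0000e-02 -8.5520e+01] w 16.2 F [ 0.3 -0.9 -2.2]
turn [ 0.01 -0.01  0.03] shift if before turn [-0.4  0.  92.8] after turn [-0.4  0.  92.8]
```

View pics/c7.png

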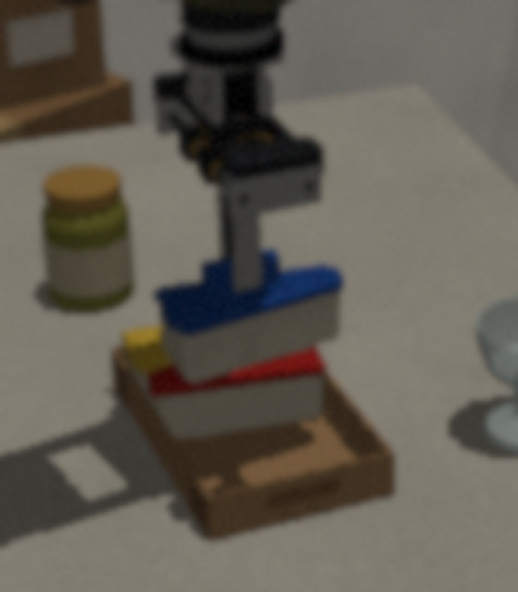

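Call:
drive_tool(
  increments=[
    [[0,0,0],[0,0,10],0],
    [[0,0,0],[0,0,20],0],
    [[0,0,0],[0,0,20],0],
    [[0,0,0],[0,0,15],0],
    [[0,0,0],[0,0,10],0],
    [[0,0,0],[0,0,8],0],
    [[0,0,0],[0,0,6],0],
    [[0,0,0],[0,0,3.5],0],
    [[0,0,0],[0,0,0],0],
  ],
)

```text
time_s: 19.2
ee_pos: [0.551, 0.1713, 0.0853]
eef_rot: [-3.142, -0.0, -1.493]
force: [0.1, -0.7, -2.3]
grip_width: 0.0157
```

```bash
python3 - <<'E'
from p import *
import cv2
q,y=slot(-9.6,-26,1)
plan(*q,.0816,y-90)
s=ctrl.camera("side")[:,:,::-1]; cv2.imwrite("pics/c8.png",cv2.resize(s[180:290,240:360],None,fx=5,fy=5,interpolation=cv2.INTER_CUBIC))
E
```

```text
t 19.2 now [551.  171.3  85.3] [-180.     -0.    -85.52] w 15.7 F [ 0.1 -0.7 -2.3]
turn [-0.   -0.    0.03] shift if before turn [-3.9 -0.1  3.7] after turn [-3.9 -0.1  3.7]
```

View pics/c8.png

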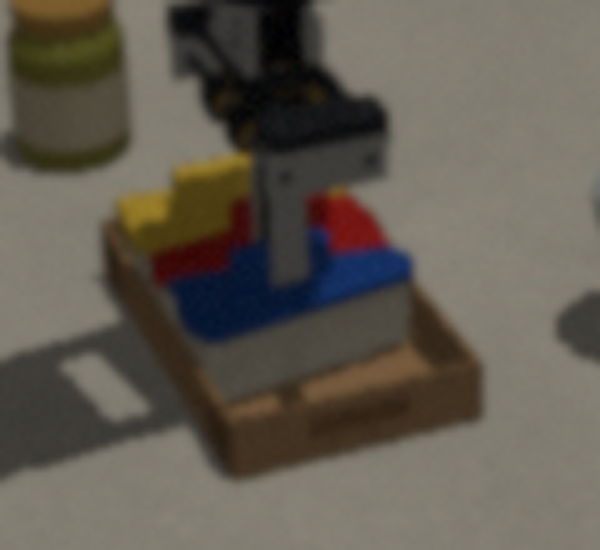

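Call:
drive_tool(
  increments=[
    [[0,0,0],[-1.5,0,0],0],
    [[0,0,0],[-1.5,0,0],0],
    [[0,0,0],[-1.3,0,1],0],
    [[0,0,0],[0,0,1],0],
    [[0,0,0],[0,0,0.8],0],
    [[0,0,0],[0,0,0.4],0],
    [[0,0,0],[0,0,0.4],0],
    [[0,0,0],[0,0,0],0],
  ],
)

```text
time_s: 20.25
ee_pos: [0.5506, 0.1755, 0.0817]
eef_rot: [3.142, -0.0, -1.493]
force: [-0.4, -0.1, -2.5]
grip_width: 0.0159
```

Call:
drive_tool(
  increments=[
    [[0,0,0],[0,0,0.4],0],
    [[0,0,0],[0,0,0],0],
  ],
)

```text
time_s: 20.5
ee_pos: [0.5507, 0.1756, 0.0815]
eef_rot: [-3.141, -0.0, -1.493]
force: [-1.8, -0.9, 1.0]
grip_width: 0.0157
```

Call:
drive_tool(
  increments=[
    [[0,0,0],[0,0,0],0.3],
    [[0,0,0],[0,0,0],0.3],
    [[0,0,0],[0,0,0],0.3],
    [[0,0,0],[0,0,-5],0.3],
    [[0,0,0],[0,0,-20],0.3],
    [[0,0,0],[0,0,-35],0.3],
    [[0,0,0],[0,0,-35],0.3],
  ],
)

```text
time_s: 21.38
ee_pos: [0.5505, 0.1756, 0.1777]
eef_rot: [-3.142, 0.0, -1.493]
force: [0.7, -0.7, -0.3]
grip_width: 0.0281
```

```bash
python3 -c "
from p import *
plan(.4745,-.3288,.176,-73)"
```

```text
t 21.38 now [550.5 175.6 177.7] [-180.      0.    -85.52] w 28.1 F [ 0.7 -0.7 -0.3]
turn [ -0.     0.   -12.52] shift if before turn [496.9 115.2   1.7] after turn [460.1 220.2   1.7]
```

Call:
drive_tool(
  increments=[
    [[0,0,0],[25,5.7,0],0.6],
    [[0,0,0],[49.7,11.5,0],0.6],
    [[0,0,0],[49.7,11.5,0],0.6],
    [[0,0,0],[49.7,11.5,0],0.6],
    [[0,0,0],[49.7,11.5,0],0.6],
    [[0,0,0],[49.7,11.5,0],0.6],
    [[0,0,0],[49.7,11.5,0],0.6],
    [[0,0,0],[49.7,11.5,0],0.6],
    [[0,0,0],[49.7,11.5,0],0.6],
    [[0,0,0],[49.7,11.5,0],0.6],
    [[0,0,0],[24.7,5.8,0],0.6],
    [[0,0,-6.3],[0,0,0],0.6],
    [[0,0,-6.2],[0,0,0],0.6],
    [[0,0,0],[0,0,0],0.6],
  ],
)

```text
time_s: 23.12
ee_pos: [0.4748, -0.3289, 0.1767]
eef_rot: [-3.141, -0.0, -1.275]
force: [-0.4, -0.5, -1.1]
grip_width: 0.0561
```

```bash
python3 look.py 4 yellow,-9.6,79.5,1 red,9.6,26.5,-1 blue,-9.6,-26,1
python3 -c "
from p import *
plan(.4745,-.3288,.0775,-73)"
```

```text
yellow [542.9 279.6] 4.02 res [0.058]
  tray frame [-9.4 78.7] -0.4
red [566.  230.4] 184.44 res [0.368]
  tray frame [ 9.9 27.8] 180.0
blue [549.  175.4] 4.35 res [0.631]
  tray frame [-11.3 -25.7] -0.1
t 23.18 now [ 474.8 -328.9  176.6] [-1.7999e+02 -1.0000e-02 -7.3150e+01] w 56.1 F [-0.1  0.3  0. ]
turn [-0.01 -0.01 -0.15] shift if before turn [-0.2  0.3 99.1] after turn [-0.2  0.3 99.1]
```

View pics/t4c.png

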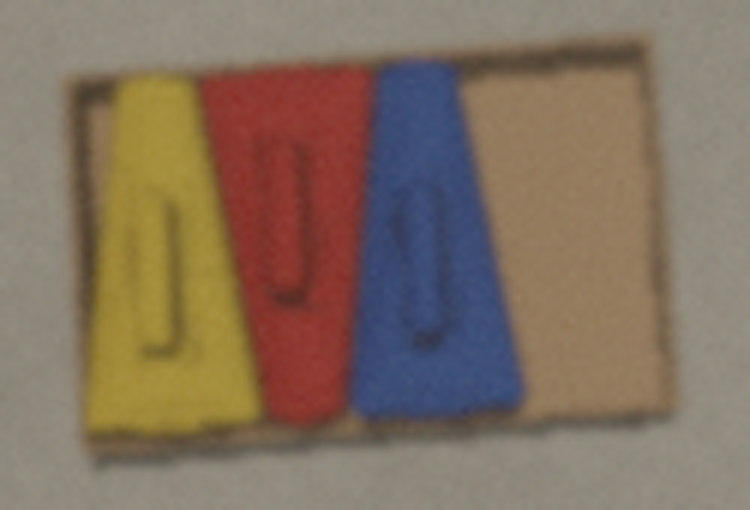

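Blue is in its slot with small gaps on both sides (about x=355–375 in the crop), and the free area to its right spans x≈465–660. Next is green.

Call:
drive_tool(
  increments=[
    [[0,0,0],[0,0,20],0.6],
    [[0,0,0],[0,0,30],0.6],
    [[0,0,0],[0,0,25],0.6],
    [[0,0,0],[0,0,15],0.6],
    [[0,0,0],[0,0,9],0.6],
    [[0,0,0],[0,0,0],0.4],
    [[0,0,0],[0,0,0],0.3],
    [[0,0,0],[0,0,0],0],
    [[0,0,0],[0,0,0],0],
    [[0,0,0],[0,0,0],0],
    [[0,0,0],[0,0,0],0],
  ],
)

```text
time_s: 24.55
ee_pos: [0.4749, -0.329, 0.0776]
eef_rot: [-3.141, -0.0, -1.275]
force: [-0.6, -0.4, 1.2]
grip_width: 0.0156
```

```bash
python3 -c "
from p import *
q,y=slot(9.6,-79,-1);print(q)
plan(*q,.178,y-270)"
```

```text
[0.5740006  0.12388301]
t 24.55 now [ 474.9 -329.    77.6] [-1.7999e+02 -2.0000e-02 -7.3020e+01] w 15.6 F [-0.6 -0.4  1.2]
turn [-0.02 -0.02 12.53] shift if before turn [-404.2 -227.1 -100.5] after turn [-443.8 -134.  -100.4]
```

Call:
drive_tool(
  increments=[
    [[0,0,0],[0,0,-10],0],
    [[0,0,0],[0,0,-20],0],
    [[0,0,0],[0,0,-30],0],
    [[0,0,0],[0,0,-28],0],
    [[0,0,0],[0,0,-12.5],0],
    [[0,0,0],[-20.2,-11.4,0],0],
    [[0,0,0],[-40.4,-22.7,0],0],
    [[0,0,0],[-40.4,-22.7,0],0],
    [[0,0,0],[-40.4,-22.7,0],0],
    [[0,0,0],[-40.4,-22.7,0],0],
    [[0,0,0],[-40.4,-22.7,0],0],
    [[0,0,0],[-40.4,-22.7,0],0],
    [[0,0,0],[-40.4,-22.7,0],0],
    [[0,0,0],[-40.4,-22.7,0],0],
    [[0,0,0],[-40.4,-22.7,0],0],
    [[0,0,0],[-20.2,-11.3,0],0],
    [[0,0,6.3],[0,0,0],0],
    [[0,0,6.2],[0,0,0],0],
    [[0,0,0],[0,0,0],0],
    [[0,0,0],[0,0,0],0],
  ],
)

```text
time_s: 27.05
ee_pos: [0.5736, 0.1237, 0.1775]
eef_rot: [3.141, -0.0, -1.49]
force: [-0.5, 0.0, -3.2]
grip_width: 0.0157
```

```bash
python3 - <<'E'
from p import *
import cv2
q,y=slot(9.6,-79,-1)
plan(*q,.0816,y-270)
s=ctrl.camera("side")[:,:,::-1]; cv2.imwrite("pics/c9.png",cv2.resize(s[130:290,230:370],None,fx=3.7,fy=3.7,interpolation=cv2.INTER_CUBIC))
E
```

```text
t 27.05 now [573.6 123.7 177.5] [179.96  -0.   -85.39] w 15.7 F [-0.5  0.  -3.2]
turn [ 0.04 -0.    0.16] shift if before turn [-0.2 -0.4 95.9] after turn [-0.1 -0.4 95.9]
```

View pics/c9.png

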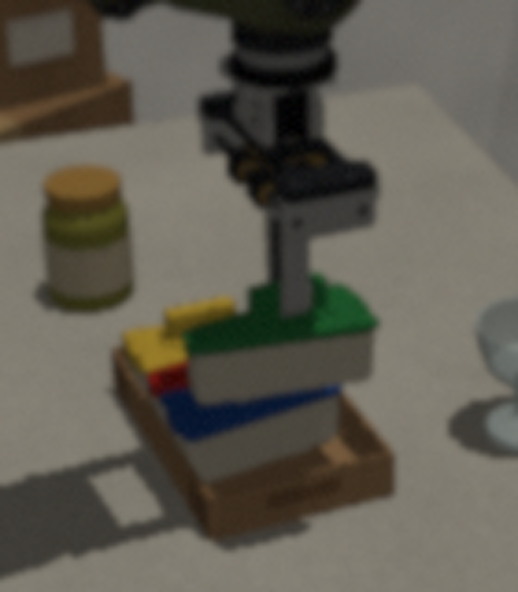

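Call:
drive_tool(
  increments=[
    [[0,0,0.16],[-0.1,-0.4,10],0],
    [[0,0,0],[0,0,15],0],
    [[0,0,0],[0,0,12],0],
    [[0,0,0],[0,0,6],0],
    [[0,0,0],[0,0,6],0],
    [[0,0,0],[0,0,6],0],
    [[0,0,0],[0,0,6],0],
    [[0,0,0],[0,0,6],0],
    [[0,0,0],[0,0,0],0],
  ],
)

```text
time_s: 28.22
ee_pos: [0.5741, 0.1239, 0.1104]
eef_rot: [3.141, -0.0, -1.495]
force: [-0.1, 1.1, -3.8]
grip_width: 0.0157
```

```bash
python3 - <<'E'
from p import *
import cv2
q,y=slot(9.6,-79,-1)
plan(*q,.0815,y-270)
s=ctrl.camera("side")[:,:,::-1]; cv2.imwrite("pics/c10.png",cv2.resize(s[180:290,240:360],None,fx=5,fy=5,interpolation=cv2.INTER_CUBIC))
E
```

```text
t 28.23 now [574.1 123.9 110.4] [179.96  -0.   -85.68] w 15.7 F [-0.1  1.1 -3.8]
turn [ 0.04 -0.   -0.13] shift if before turn [ 0.   0.1 28.9] after turn [ 0.   0.1 28.9]
```

View pics/c10.png

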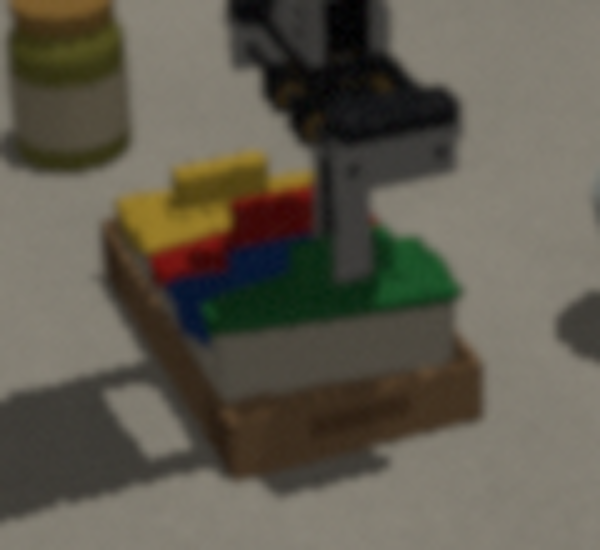

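Call:
drive_tool(
  increments=[
    [[0,0,-0.1],[0,0,4],0],
    [[0,0,0],[0,0,4],0],
    [[0,0,0],[0,0,4],0],
    [[0,0,0],[0,0,3],0],
    [[0,0,0],[0,0,0],0],
  ],
)

```text
time_s: 28.9
ee_pos: [0.5742, 0.1239, 0.0955]
eef_rot: [3.141, -0.0, -1.494]
force: [0.1, 0.3, -3.9]
grip_width: 0.016
```

Call:
drive_tool(
  increments=[
    [[0,0,0],[0,0,2],0],
    [[0,0,0],[0,0,2],0],
    [[0,0,0],[0,0,2],0],
    [[0,0,0],[0,0,0],0],
  ],
)

```text
time_s: 29.4
ee_pos: [0.5742, 0.1239, 0.0897]
eef_rot: [3.141, -0.0, -1.494]
force: [0.8, -1.0, -2.8]
grip_width: 0.0161
```

Call:
drive_tool(
  increments=[
    [[0,0,0],[0,0,2],0],
    [[0,0,0],[0,0,2],0],
    [[0,0,0],[0,0,1.5],0],
    [[0,0,0],[0,0,1.5],0],
    [[0,0,0],[0,0,0],0],
  ],
)

```text
time_s: 30.02
ee_pos: [0.5743, 0.1239, 0.0827]
eef_rot: [3.141, -0.0, -1.494]
force: [-0.4, 0.7, -2.5]
grip_width: 0.0159
```

Call:
drive_tool(
  increments=[
    [[0,0,0],[0,0,0.6],0],
    [[0,0,0],[0,0,0.5],0],
    [[0,0,0],[0,0,0.4],0],
    [[0,0,0],[0,0,0],0],
  ],
)

```text
time_s: 30.52
ee_pos: [0.5744, 0.1239, 0.0816]
eef_rot: [-3.141, 0.0, -1.494]
force: [-1.9, -0.8, -0.1]
grip_width: 0.0157
```

Green has touched down on the floor, so I'm releasing it and backing off.

Call:
drive_tool(
  increments=[
    [[0,0,0],[0,0,0],0.3],
    [[0,0,0],[0,0,0],0.3],
    [[0,0,0],[0,0,0],0.3],
    [[0,0,0],[0,0,-5],0.3],
    [[0,0,0],[0,0,-20],0.3],
    [[0,0,0],[0,0,-35],0.3],
    [[0,0,0],[0,0,-35],0.3],
    [[0,0,0],[25,0,0],0.3],
    [[0,0,0],[50,0,0],0.3],
    [[0,0,0],[50,0,0],0.3],
    [[0,0,0],[50,0,0],0.3],
    [[0,0,0],[50,0,0],0.3],
    [[0,0,0],[50,0,0],0.3],
    [[0,0,0],[50,0,0],0.3],
    [[0,0,0],[25,0,0],0.3],
    [[0,0,0],[0,0,0],0.3],
  ],
)

```text
time_s: 32.52
ee_pos: [0.6012, -0.2259, 0.1762]
eef_rot: [3.141, 0.0, -1.495]
force: [0.3, 1.7, -0.1]
grip_width: 0.0284
```

```bash
python3 look.py 5 yellow,-9.6,79.5,1 red,9.6,26.5,-1 blue,-9.6,-26,1 green,9.6,-79,-1
python3 - <<'E'
from p import *
import cv2
s=ctrl.camera("side")[:,:,::-1]; cv2.imwrite("pics/c11.png",cv2.resize(s[160:290,230:400],None,fx=4.5,fy=4.5,interpolation=cv2.INTER_CUBIC))
E
```

```text
yellow [542.7 279.9] 4.29 res [0.059]
  tray frame [-9.5 79. ] -0.2
red [565.9 230.4] 184.44 res [0.408]
  tray frame [ 9.8 27.8] 180.0
blue [549.6 174.8] 4.51 res [0.62]
  tray frame [-10.8 -26.3] 0.1
green [573.  124.5] 184.49 res [0.678]
  tray frame [  8.7 -78.3] 180.0
```

View pics/c11.png

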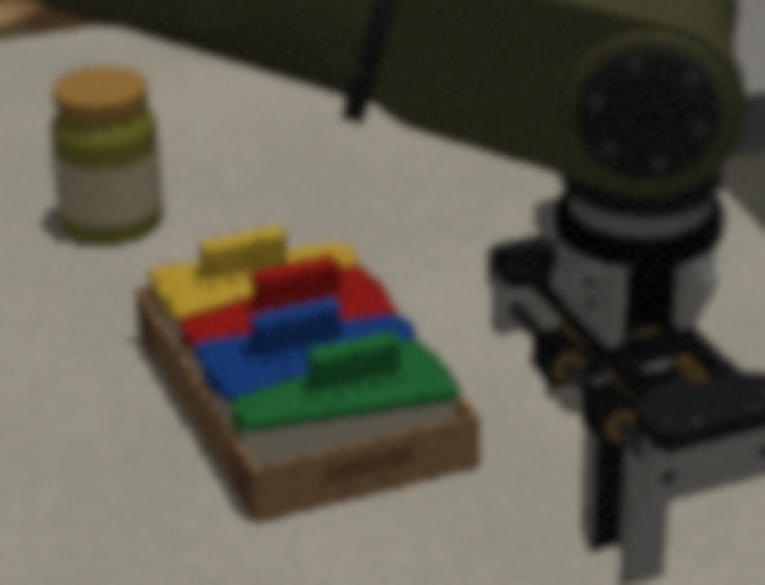

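View pics/t5c.png

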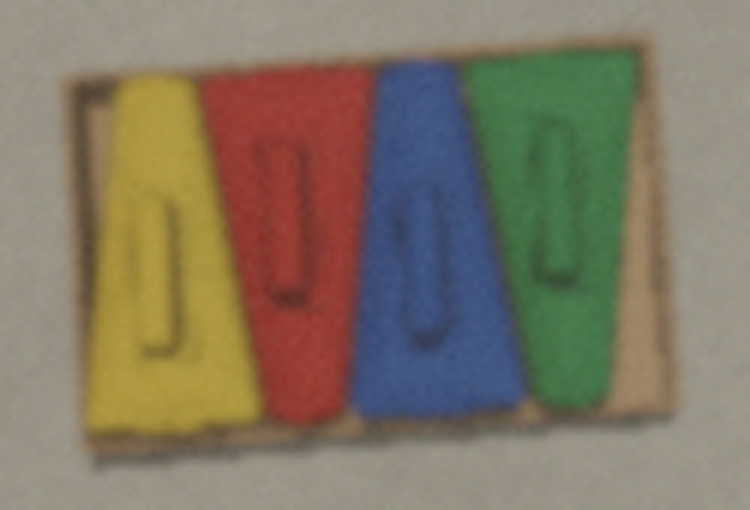

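View pics/top5.png

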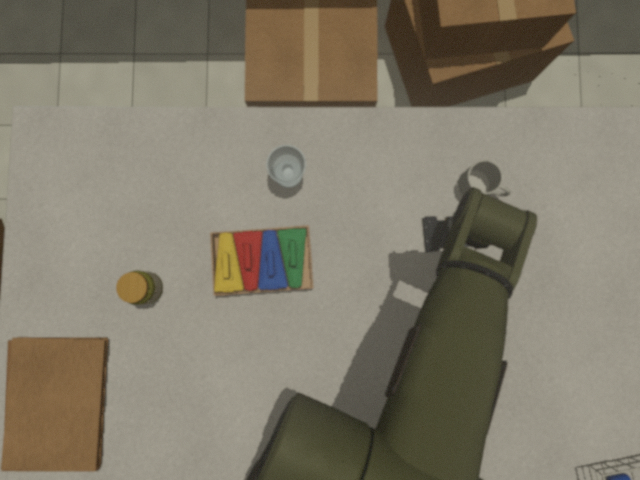

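```bash
python3 -c "
from station import ctrl
print(ctrl.get_obs()['force']); print(ctrl.hand_in())"
```

```text
[0.05316237 0.78023015 0.24923115]
the job is handed in; nothing more can be done
None
```

I set red, blue and green into the tray beside yellow, noses and heels alternating, and handed the job in with about 32.6 s on the clock of the 67 s allowed. Handing in reports no verdict.

**Placing:** I gripped each keeper by its bar and lowered it until its weight came off the wrist. I then opened the jaws only partway so they cleared the neighbouring bars. Wrist forces read between moves stayed under about 4 N, and I never felt a keeper catch on the tray or a neighbour.

**Last pictures:**

| Keeper | Aimed-for tray y (mm) | Camera fit, tray y (mm) |
|---|---|---|
| yellow | +79.5 (nominal, not moved) | +79.0 |
| red | +26.5 | +27.8 |
| blue | −25.6 | −26.3 |
| green | −79 | −78.3 |

- **Fit quality:** Only yellow's fit is clean. The red, blue and green fits had high residuals because neighbouring lids spoil the colour mask, but all are within about 2 mm of where the arm set them down.
- **Flatness:** I judged this by eye in the side view, where the lids look level, and by the tool height at touchdown, which was about 81.6 mm for all three. I did not measure tilt.
- **Jar, mug and dish:** They look unmoved in the last top view, though the arm partly hides the mug. I did not measure their positions.
- **Arm at the end:** It was clear of everything, with under 1 N on the wrist.

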